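# Push the timer and the tin back into their bays

## Robot

A 6-joint arm with a two-finger parallel gripper is mounted at the origin on a cart in front of the work surface, level with it; the furniture and walls round the work are solid. World frame = base frame: x ahead of the robot, y to its left, z up, the work surface at z = 0. Lengths are in m, angles in rad, forces in N, time in s.
With the tool pointing down it reaches from about 0.375 to 0.9 m from the base axis. Payload 3.1 kg.
Tool frame: the origin (TCP) lies on the centre line of the jaws, within the pads' length; the fingertips stand 19 mm ahead of it and the grasp point (between the pads) is the TCP; z points along the fingers, y is the line along which they close (so a half turn about z gives the same grasp; the last joint's range is limited). The gripper opens to 85 mm and grips with 20 to 120 N. Pads are 22 mm wide; open, the fingers measure 114 mm over their backs; the gripper's body (76 mm by 85 mm) begins 54 mm behind the grasp point. The pads swing forward as they close: fully open they stand 13 mm farther back than shut.
Start: joints at [0.947, 0.527, 1.433, -0, 1.181, -0.178], TCP at [0.269, 0.564, 0.25] pointing down, gripper open.
Joint ranges: [-3.08, 3.08], [-0.75, 2.2], [0.22, 2.44], [-1.43, 4.57], [0, 2.65], [-2.85, 2.85]. Speed limits (rad/s): [2.79, 2.79, 3.14, 3.14, 3.14, 3.14].

## Interface

Orientations are given as a unit quaternion [x, y, z, w].
In Python, from station import manip gives the robot as it stands.
- The arm moves only by the tool servo_tool, never from a script. Its argument "rows" is a list that holds one entry, the list of rows, each a list of 7 numbers: the turn, a rotation vector about the tool's x, y, z in degrees, then the shift along the tool's x, y, z in m, then the gripper command: -1 is shut, 1 is fully open, values between are in proportion. In form: [[[wx, wy, wz, tx, ty, tz, jaw], ...]]. A call has 1 to 8 rows; each row shifts and turns the commanded pose from where the row before left it, along the tool's axes as they then stand; what a row does not reach is not made up. A row lasts 1/12 s, in which the tool goes at most 41.7 mm and 7.16 degrees, less where a joint would pass 70% of its speed; a pose out of reach is approached as far as the arm can. A call is refused whole if a number of a shift passes 0.0417 or a number of a turn 7.16, either way. A call with a gripper value outside its range is refused whole. The fingers move at their own pace and stop on an object; "squeeze" is the grip in N (left out, the last holds). Time passes only in rows, so rows that do not move let the fingers close. It gives the time, the measured TCP pose, the force, the opening and the grip force at its end, in the units of the state.
- manip.sense(): the state, without advancing time (a new reading comes with each control period).
- manip.snapshot(name): name is "side" or "top" or "wrist"; returns the picture (480x640x3 uint8, blue, green, red); there is no depth.
- manip.camera_info(name): a dict with "K" (3x3 intrinsics, pixels), "k1" (the pictures are not rectified: a ray, as slopes to the right and down, at radius r is drawn at 1 + k1 r^2 times it, then the intrinsics apply), "camera_from_world" (4x4, takes a point from world to camera coordinates). Camera axes: x right, y down, z forward; pixel columns grow to the right and rows downward; lengths in m; the calibration is good to about 2 mm. A picture is of the moment at which its call begins: read the wrist's pose just before it. camera_info takes no time and is no camera call; for the wrist camera it gives the pose at the moment of the call.
- manip.sign_off(): hands the job in; it is judged then, once.
The state is a dict: "t": time; "q": joint angles; "qd": joint speeds; "tau": joint torques, N m; "tcp_pos": TCP position; "tool_rot": TCP orientation; "force": force on the tool from outside, world axes, zero at the start; "ft_torque": the same for the moment, N m; "finger_gap": opening from 0.0 (shut) to 1.0 (fully open); "gripper_force": force on a finger pad.
Only numpy, scipy, OpenCV 4.12 (cv2) and the standard library are available. Lean on these libraries where they do the work, as an engineer would, in place of code of your own. Each camera call takes 0.05 s, during which the arm holds its last target. There are 200 camera calls.

## Task

The tin and the kitchen timer have been left out in front of the wooden counter organiser. With the fingertips, push them along the counter into its two bays, one in each (either way round), until each stands upright against the back rail. Do not grasp, lift or tip them, and leave the other things where they are.

Things in the scene. Friction and masses are not known exactly. Their poses are not given: they have to be found in the camera images.
- organiser: fixed brown wooden frame, no floor: back rail 256 long, 14 thick, 40 high; three fins 12 thick, 40 high stand out 50 to the front, ends rounded, making two bays open to the robot, each 104 wide, 50 deep. Origin: counter height, front face of the rail, middle of its length. x points away from the robot, square into the rail; y left along the rail; z up; may be turned a few degrees.
- bay_left (a point): on the front face of the back rail, middle of the left bay, at counter height; axes as the organiser's (58 along its y from the origin). A round thing of radius r that touches the rail in this bay has its axis r before this point (towards -x).
- bay_right (a point): the same for the right bay (58 along -y from the organiser's origin). A wall cabinet hangs over the back of the counter, its front edge about above the back rail, its underside about 440 to 460 above the counter: keep the wrist below it, fingertips no higher than about 90 here
- tin: round food tin with a peach picture and steel top, 75 dia (radius 37.7), 58 tall, upright and loose, about 0.26 kg. Origin: centre of its underside; z up. It starts 100 to 112 before the rail's front face and 0 to 70 sideways from the middle of one bay, away from the other bay; which bay varies.
- timer: white round kitchen timer with a steel foot and a bar knob on top, 65 dia (radius 32), 53 tall with the knob, upright and loose, about 0.19 kg; its dial does not turn here. Origin: centre of its underside; z up. It starts likewise in front of the bay that the tin is not in front of.
- spice_a: spice jar with red cap, 45 dia x 106 tall, bystander behind the organiser; origin: centre of its underside
- spice_b: spice jar with red cap and green label, 45 dia x 106 tall, bystander behind the organiser; origin: centre of its underside
- jar: jar with dark brown lid, 64 dia x 99 tall, bystander behind the organiser; origin: centre of its underside
- mill: clear salt shaker with grey top, 44 dia x 90 tall, bystander at the back right; origin: centre of its underside
- mug: green mug, 86 wide, 118 over its handle, 96 tall, bystander at the back left; origin: centre of its underside with the handle counted in
There are look-alikes about, which are no part of the job. What is shaped like the timer but orange is not meant.

How it is judged:
By the outcome, as a careful person would: the job done as asked, in the order asked, and still so for the second after the job is handed in, with the robot touching nothing.
It also fails if it takes over 54 s, if anything falls off the work surface, if the arm or the gripper's body presses on something with over 40 N, if the wrist force passes 120 N, or if a joint passes its speed limit or range.

## Working session

There is one attempt and no reset: what is moved stays moved. The work goes in short steps, Python scripts to look and compute and a tool call to move; the robot and the scene stay as the last step left them, time stands still between calls to the robot, and variables do not carry over. Pictures are saved under pics/ and viewed, at most 10 in all, crops included, and the job is handed in when it is done.

Besides the shell and the picture viewer there is one more tool, called after "Call:" by a JSON object that holds its "name" and its "arguments". servo_tool: Moves the arm, as the interface text tells. Its arguments: {"type":"object","properties":{"rows":{"type":"array","items":{"type":"array","items":{"type":"array","items":{"type":"number"}}}},"squeeze":{"type":"number"}},"required":["rows"]}

```bash
ls; mkdir -p pics
python3 - <<'E'
from station import manip
import cv2
s=manip.sense();print(s['t'],s['tcp_pos'],s['tool_rot'])
for n in("top","side"):
    cv2.imwrite(f"pics/{n}0.png",manip.snapshot(n));i=manip.camera_info(n);print(n,i)
E
```

```text
pics
0.0 [0.26902323 0.56336868 0.24932113] [ 2.21036320e-01  9.75264938e-01 -1.02963513e-03 -4.30073765e-04]
top {'K': array([[448.78916058,   0.        , 320.35218297],
       [  0.        , 448.78916058, 245.08959761],
       [  0.        ,   0.        ,   1.        ]]), 'k1': -0.006388703562618673, 'camera_from_world': array([[-0.00592581, -0.99990216, -0.01267109,  0.15612787],
       [-0.98269407,  0.00816892, -0.18505575,  0.58990444],
       [ 0.18514115,  0.0113552 , -0.98264633,  0.87757508],
       [ 0.        ,  0.        ,  0.        ,  1.        ]])}
side {'K': array([[579.54134367,   0.        , 314.56877965],
       [  0.        , 579.54134367, 242.42568099],
       [  0.        ,   0.        ,   1.        ]]), 'k1': -0.15982567398554243, 'camera_from_world': array([[ 0.99066034, -0.13454644,  0.02212124, -0.56231431],
       [-0.04203529, -0.45569151, -0.88914469,  0.13009797],
       [ 0.12971172,  0.87991051, -0.4570912 ,  0.74211728],
       [ 0.        ,  0.        ,  0.        ,  1.        ]])}
```

View pics/top0.png

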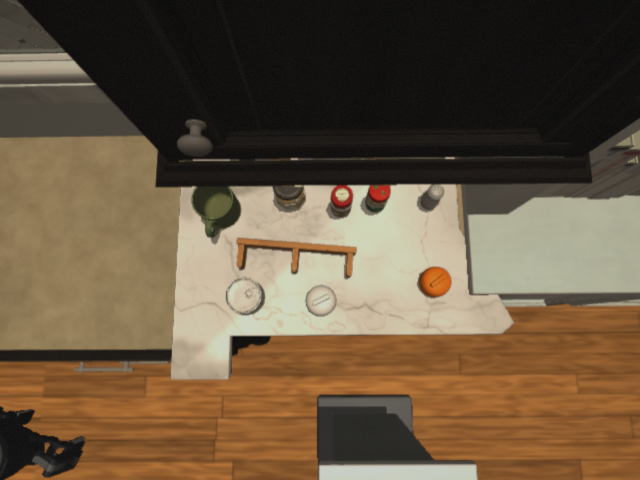

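View pics/side0.png

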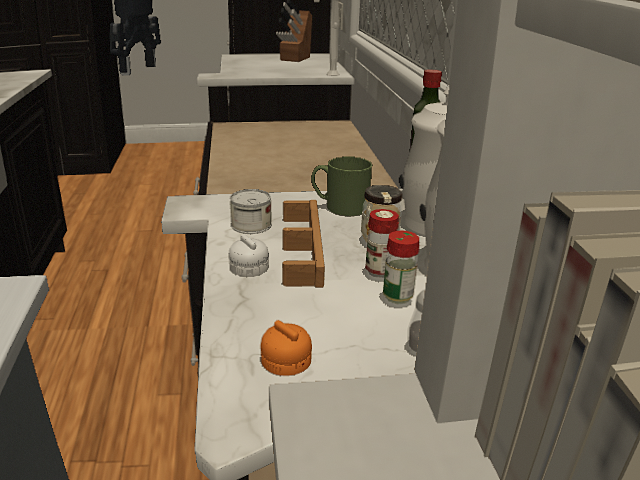

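The top view shows the tin at (245,296), the white timer at (321,300) and the organiser with its rail from (238,241) to (355,249). The orange look-alike is at (435,281), and the only other round things are the bystanders at the back. By the description I choose the tin at (245,296) and the timer at (321,300). Next I measure and check one close crop.

```bash
cat > h.py <<'E'
import numpy as np,cv2
from station import manip
def pix(n,P):
    i=manip.camera_info(n);c=i['camera_from_world']@np.append(P,1);s=c[:2]/c[2]
    s=s*(1+i['k1']*(s@s));return i['K'][:2,:2]@s+i['K'][:2,2]
def ray(n,uv,z):
    i=manip.camera_info(n);K=i['K'];M=i['camera_from_world']
    d=np.array([(uv[0]-K[0,2])/K[0,0],(uv[1]-K[1,2])/K[1,1]]);s=d.copy()
    for _ in range(10): s=d/(1+i['k1']*(s@s))
    R=M[:3,:3];o=-R.T@M[:3,3];v=R.T@np.append(s,1);return o+v*(z-o[2])/v[2]
E
python3 - <<'E'
from h import *
im=cv2.imread('pics/top0.png')
cv2.imwrite('pics/crop.png',cv2.resize(im[220:330,210:370],None,fx=5,fy=5,interpolation=cv2.INTER_CUBIC))
h=cv2.cvtColor(im,cv2.COLOR_BGR2HSV)
m=cv2.inRange(h,(3,90,40),(18,255,230));m[:225]=0;m[285:]=0;m[:,:225]=0;m[:,370:]=0
ys,xs=np.nonzero(m);print(len(xs),cv2.minAreaRect(np.c_[xs,ys].astype(np.float32)))
for x in range(238,357,8):
    c=np.nonzero(m[:,x])[0];print(x,c.min() if len(c) else None,c.max() if len(c) else None,end='; ')
print()
for n,uv,z in[('railL',(238,240.5),.04),('railR',(356,249),.04),('tin',(245,296),.058),('timer',(321,300),.03),('finL',(241,266),.04),('finM',(295,271),.04),('finR',(349,275),.04)]: print(n,ray('top',uv,z))
# edge of counter
for uv in[(300,334),(200,379),(231,350),(400,334)]: print(ray('top',uv,0))
E
```

```text
1429 ((294.9751281738281, 257.184814453125), (118.75822448730469, 30.769853591918945), 4.80795431137085)
238 238 266; 246 239 249; 254 239 247; 262 240 247; 270 240 248; 278 241 248; 286 242 249; 294 242 272; 302 243 250; 310 244 251; 318 244 251; 326 245 252; 334 246 253; 342 246 253; 350 247 275; 
railL [0.6054111  0.32717396 0.04      ]
railR [0.58499868 0.07690191 0.04      ]
tin [0.48636579 0.30606    0.058     ]
timer [0.47904166 0.15156901 0.03      ]
finL [0.55065436 0.31930962 0.04      ]
finM [0.53921582 0.20557339 0.04      ]
finR [0.52994966 0.09264651 0.04      ]
[0.40923504 0.19706819 0.        ]
[ 3.17657015e-01  4.06896221e-01 -1.11022302e-16]
[0.37673429 0.34342827 0.        ]
[ 0.407966   -0.01548685  0.        ]
```

View pics/crop.png

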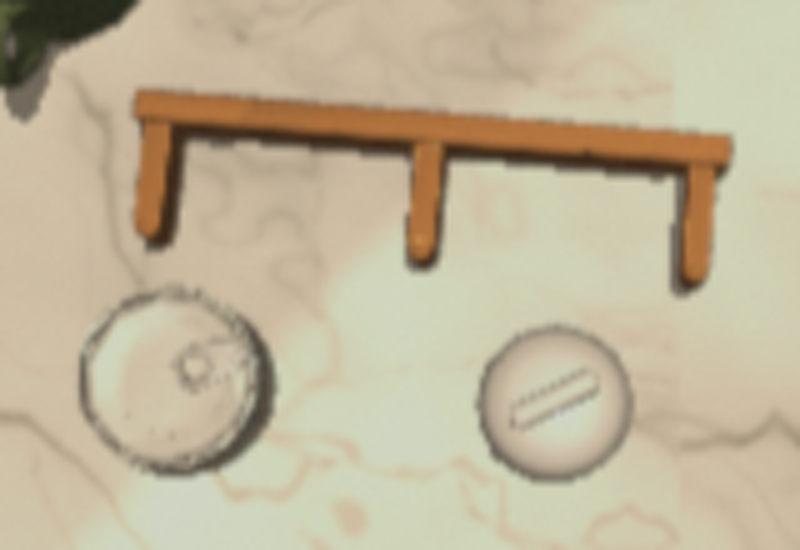

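The crop confirms the plain steel-topped tin at crop (170,380), which is pixel (244,296). The white timer with its bar knob is at crop (555,402), pixel (321,300). The tin sits about 38 mm left of its bay centre, and the timer is roughly centred on its own. I'll push the tin sideways first, then push each one in, using half-open fingers as a cradle.

```bash
cat >> h.py <<'E'
from scipy.spatial.transform import Rotation as Ro
a=np.array([.5,0,0]) 
L=ray('top',(238,243.6),.04);R_=ray('top',(355.6,253.4),.04)
Y=(L-R_);Y[2]=0;Y/=np.linalg.norm(Y);X=np.array([Y[1],-Y[0],0]);O=(L+R_)/2;O[2]=0
def loc(P): d=np.array(P)-O;return np.array([d@X,d@Y])*1000
def plan(lx,ly,z,ydir):
    """target in organiser mm; ydir: desired tool-y world vector"""
    s=manip.sense();r=Ro.from_quat(s['tool_rot']).as_matrix()
    P=O+X*lx/1000+Y*ly/1000;P[2]=z
    v=r.T@ydir;wz=np.degrees(np.arctan2(-v[0],v[1]))
    print('t',round(s['t'],2),'tcp',s['tcp_pos'].round(4),'loc',loc(s['tcp_pos']).round(1),'gap',round(s['finger_gap'],2),'F',np.round(s['force'],1))
    print('shift tool',(r.T@(P-s['tcp_pos'])).round(4),'wz',round(wz,2), 'tilt',(r[:,2]).round(3))
E
python3 - <<'E'
from h import *
print(O,np.degrees(np.arctan2(X[1],X[0])),np.linalg.norm(L-R_))
print('tin',loc(ray('top',(244.1,296),.058)),'timer',loc(ray('top',(321,300.4),.025)))
plan(-110,170,.13,X)
E
```

```text
[0.58714229 0.20246162 0.        ] -5.301649752746156 0.2501169424279351
tin [-110.07555026   95.67510611] timer [-103.4528209   -60.65158684]
t 0.1 tcp [0.2691 0.5634 0.2494] loc [-350.  330.] gap 1.0 F [ 0.2  0.2 -0. ]
shift tool [-0.2806 -0.0669  0.1195] wz 69.76 tilt [-0.001 -0.002 -1.   ]
```

Call:
{"name": "servo_tool", "arguments": {"rows": [[[0,0,0,-0.035,-0.0083,0.01,-0.05],[0,0,0,-0.035,-0.0083,0.01,-0.05],[0,0,0,-0.035,-0.0083,0.01,-0.05],[0,0,0,-0.035,-0.0083,0.01,-0.05],[0,0,0,-0.035,-0.0083,0.01,-0.05],[0,0,0,-0.035,-0.0083,0.01,-0.05],[0,0,0,-0.035,-0.0083,0.01,-0.05],[0,0,0,-0.035,-0.0083,0.01,-0.05]]]}}

```text
t: 0.77
tcp_pos: [0.4943, 0.3818, 0.1694]
tool_rot: [0.221, 0.975, -0.0, -0.0]
force: [0.6, 0.5, -0.1]
finger_gap: 0.479
gripper_force: 0.0
```

Call:
{"name": "servo_tool", "arguments": {"rows": [[[0,0,7,0,0,0,-0.05],[0,0,7,0,0,0,-0.05],[0,0,7,0,0,0,-0.05],[0,0,7,0,0,0,-0.05],[0,0,7,0,0,0,-0.05],[0,0,7,0,0,0,-0.05],[0,0,7,0,0,0,-0.05],[0,0,7,0,0,0,-0.05]]]}}

```text
t: 1.43
tcp_pos: [0.4931, 0.3831, 0.1698]
tool_rot: [0.655, 0.755, -0.001, -0.0]
force: [-0.0, 0.0, 0.1]
finger_gap: 0.478
gripper_force: 0.0
```

Call:
{"name": "servo_tool", "arguments": {"rows": [[[0,0,7,0,0,0,-0.05],[0,0,6.8,0,0,0,-0.05],[0,0,0,0,0,0,-0.05],[0,0,0,0,0,0,-0.05]]]}}

```text
t: 1.77
tcp_pos: [0.4932, 0.3831, 0.1699]
tool_rot: [0.738, 0.674, -0.0, -0.0]
force: [0.3, 0.9, -0.3]
finger_gap: 0.471
gripper_force: 0.0
```

Run:
```python
from h import *
plan(-110,165,.030,X)
im=manip.snapshot('wrist');cv2.imwrite('pics/w1.png',im)
for lx,ly in((-110,96),(-50,116),(0,110)): print(pix('wrist',O+X*lx/1000+Y*ly/1000))
```

```text
t 1.77 tcp [0.4932 0.3831 0.1699] loc [-110.2  171.2] gap 0.47 F [ 0.3  0.9 -0.3]
shift tool [-0.0062  0.0003  0.1399] wz 0.13 tilt [-0.001 -0.    -1.   ]
[314.53599148 304.54286282]
[390.71422956 281.93629294]
[452.54003715 288.73733811]
```

View pics/w1.png

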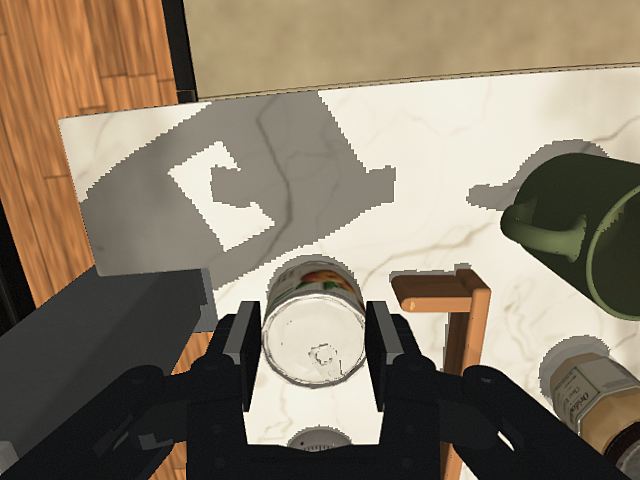

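The wrist view shows the tin (peach label) centred between the fingers at about (314,340), and the fin tip clear to the right at about (430,290). I go down, then push towards -y'.

Call:
{"name": "servo_tool", "arguments": {"rows": [[[0,0,0,0,0,0.03,-0.05],[0,0,0,0,0,0.03,-0.05],[0,0,0,0,0,0.03,-0.05],[0,0,0,0,0,0.03,-0.05],[0,0,0,0,0,0.014,-0.05],[0,0,0,0,0,0.006,-0.05],[0,0,0,0,0,0,-0.05]]]}}

```text
t: 2.4
tcp_pos: [0.4929, 0.383, 0.0291]
tool_rot: [0.739, 0.674, -0.001, -0.0]
force: [-0.3, 0.8, 0.2]
finger_gap: 0.47
gripper_force: 0.0
```

Call:
{"name": "servo_tool", "arguments": {"rows": [[[0,0,0,-0.01,0,0,-0.05],[0,0,0,-0.01,0,0,-0.05],[0,0,0,-0.006,0,0,-0.05],[0,0,0,-0.006,0,0,-0.05],[0,0,0,-0.006,0,0,-0.05],[0,0,0,-0.006,0,0,-0.05],[0,0,0,-0.006,0,0,-0.05],[0,0,0,0,0,0,-0.05]]]}}

```text
t: 3.07
tcp_pos: [0.4895, 0.3327, 0.031]
tool_rot: [0.739, 0.673, 0.001, 0.0]
force: [1.0, 1.5, 0.9]
finger_gap: 0.48
gripper_force: 0.6
```

Run:
```python
from h import *
plan(-110,103,.030,X)
cv2.imwrite('pics/t2.png',cv2.resize(manip.snapshot('top')[220:340,200:370],None,fx=4.5,fy=4.5,interpolation=cv2.INTER_CUBIC))
cv2.imwrite('pics/s2.png',cv2.resize(manip.snapshot('side')[140:320,170:370],None,fx=3.3,fy=3.3,interpolation=cv2.INTER_CUBIC))
```

```text
t 3.07 tcp [0.4895 0.3327 0.031 ] loc [-109.2  120.7] gap 0.48 F [1.  1.5 0.9]
shift tool [-0.0177 -0.0007  0.0009] wz -0.06 tilt [ 0.002  0.    -1.   ]
```

View pics/s2.png

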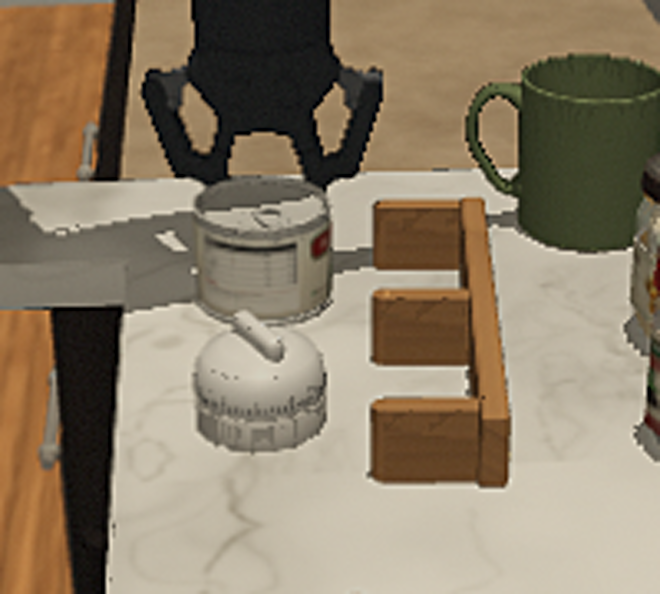

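The side crop shows the tin upright in the cradle at about (262,250), and the timer undisturbed at (260,385). I keep pushing, then back off and lift.

Call:
{"name": "servo_tool", "arguments": {"rows": [[[0,0,0,-0.006,0,0,-0.05],[0,0,0,-0.006,0,0,-0.05],[0,0,0,-0.005,0,0,-0.05],[0,0,0,0,0,0,-0.05],[0,0,0,0.006,0,0,-0.05],[0,0,0,0.015,0,0,-0.05],[0,0,0,0.025,0,0,-0.05],[0,0,0,0.02,0,-0.02,-0.05]]]}}

```text
t: 3.83
tcp_pos: [0.4904, 0.3814, 0.0467]
tool_rot: [0.74, 0.673, -0.005, -0.001]
force: [0.2, -0.4, 0.3]
finger_gap: 0.479
gripper_force: 0.0
```

Call:
{"name": "servo_tool", "arguments": {"rows": [[[0,0,0,0,0,-0.04,-0.05],[0,0,0,0,0,-0.04,-0.05],[0,0,-7,0,0,-0.02,-0.05],[0,0,-7,0,0,0,-0.05],[0,0,-7,0,0,0,-0.05],[0,0,-7,0,0,0,-0.05],[0,0,-7,0,0,0,-0.05],[0,0,-7,0,0,0,-0.05]]]}}

```text
t: 4.5
tcp_pos: [0.4923, 0.3819, 0.1497]
tool_rot: [0.446, 0.895, -0.001, -0.001]
force: [0.7, -0.6, -0.4]
finger_gap: 0.472
gripper_force: 0.0
```

Call:
{"name": "servo_tool", "arguments": {"rows": [[[0,0,-7,0,0,0,-0.05],[0,0,-7,0,0,0,-0.05],[0,0,-7,0,0,0,-0.05],[0,0,-7,0,0,0,-0.05],[0,0,-7,0,0,0,-0.05],[0,0,-7,0,0,0,-0.05],[0,0,-6,0,0,0,-0.05],[0,0,0,0,0,0,-0.05]]]}}

```text
t: 5.17
tcp_pos: [0.4924, 0.382, 0.1495]
tool_rot: [0.046, 0.999, -0.001, -0.001]
force: [-0.8, -0.0, -0.5]
finger_gap: 0.477
gripper_force: 0.0
```

Run:
```python
from h import *
im=manip.snapshot('top')
cv2.imwrite('pics/t3.png',cv2.resize(im[220:340,200:370],None,fx=4.5,fy=4.5,interpolation=cv2.INTER_CUBIC))
plan(-180,58,.1,Y)
```

```text
t 5.22 tcp [0.4925 0.382  0.1496] loc [-110.8  170. ] gap 0.48 F [-0.1  0.9  0.1]
shift tool [ 0.0688 -0.1121  0.0499] wz -0.15 tilt [-0.002 -0.001 -1.   ]
```

View pics/t3.png

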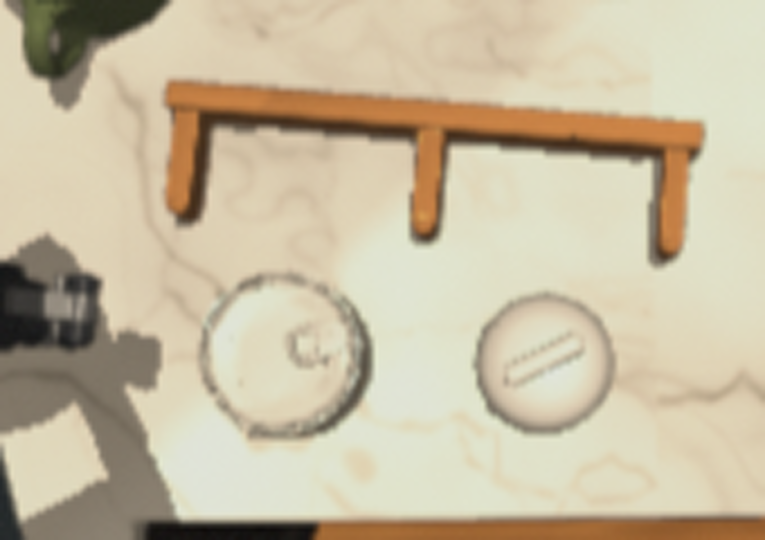

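In the top crop the tin is now centred in front of the left bay at crop (284,354), about (-112, 57) in organiser mm. The timer is unmoved at (545,363). Next I go behind the tin, descend and push in.

Call:
{"name": "servo_tool", "arguments": {"rows": [[[0,0,0,0.0138,-0.0226,0,-0.05],[0,0,0,0.0138,-0.0226,0,-0.05],[0,0,0,0.0138,-0.0226,0,-0.05],[0,0,0,0.0138,-0.0226,0,-0.05],[0,0,0,0.0138,-0.0226,0.02,-0.05],[0,0,0,0,0,0.03,-0.05],[0,0,0,0,0,0.03,-0.05],[0,0,0,0,0,0,-0.05]]]}}

```text
t: 5.88
tcp_pos: [0.4109, 0.2745, 0.0662]
tool_rot: [0.048, 0.999, -0.002, -0.005]
force: [-0.7, 0.2, 0.1]
finger_gap: 0.483
gripper_force: 0.0
```

Run:
```python
from h import *
plan(-170,57,.03,Y)
```

```text
t 5.88 tcp [0.4109 0.2745 0.0662] loc [-182.2   55.4] gap 0.48 F [-0.7  0.2  0.1]
shift tool [-0.0125  0.0018  0.0361] wz -0.23 tilt [-0.01  -0.004 -1.   ]
```

Call:
{"name": "servo_tool", "arguments": {"rows": [[[0,0,0,0,0.001,0.02,-0.05],[0,0,0,0,0,0.016,-0.05],[0,0,0,-0.01,0,0,-0.05],[0,0,0,-0.01,0,0,-0.05],[0,0,0,-0.008,0,0,-0.05],[0,0,0,-0.008,0,0,-0.05],[0,0,0,-0.008,0,0,-0.05],[0,0,0,-0.008,0,0,-0.05]]]}}

```text
t: 6.55
tcp_pos: [0.466, 0.2721, 0.0353]
tool_rot: [0.047, 0.999, -0.0, -0.001]
force: [-3.3, 0.6, 3.4]
finger_gap: 0.473
gripper_force: 2.6
```

Call:
{"name": "servo_tool", "arguments": {"rows": [[[0,0,0,-0.007,0,0,-0.05],[0,0,0,-0.007,0,0,-0.05],[0,0,0,-0.007,0,0,-0.05],[0,0,0,-0.007,0,0,-0.05],[0,0,0,-0.005,0,0,-0.05],[0,0,0,0,0,0,-0.05]]]}}

```text
t: 7.05
tcp_pos: [0.5011, 0.2693, 0.0344]
tool_rot: [0.047, 0.999, 0.0, 0.002]
force: [-0.5, -0.3, 0.3]
finger_gap: 0.476
gripper_force: 0.5
```

Run:
```python
from h import *
plan(-84,57,.03,Y)
```

```text
t 7.05 tcp [0.5011 0.2693 0.0344] loc [-91.8  58.6] gap 0.48 F [-0.5 -0.3  0.3]
shift tool [-0.0078 -0.0016  0.0044] wz -0.06 tilt [ 0.003  0.001 -1.   ]
```

Now the final millimetres slowly, watching the force.

Call:
{"name": "servo_tool", "arguments": {"rows": [[[0,0,0,-0.003,0,0,-0.05],[0,0,0,-0.003,0,0,-0.05],[0,0,0,0,0,0,-0.05]]]}}

```text
t: 7.3
tcp_pos: [0.5056, 0.2687, 0.0342]
tool_rot: [0.047, 0.999, 0.0, 0.001]
force: [-1.1, -1.3, 1.9]
finger_gap: 0.475
gripper_force: 1.3
```

Call:
{"name": "servo_tool", "arguments": {"rows": [[[0,0,0,-0.001,0,0,-0.05],[0,0,0,-0.001,0,0,-0.05],[0,0,0,0,0,0,-0.05]]]}}

```text
t: 7.55
tcp_pos: [0.5071, 0.2686, 0.0342]
tool_rot: [0.047, 0.999, 0.0, 0.0]
force: [-1.3, -0.2, 0.2]
finger_gap: 0.48
gripper_force: 1.3
```

Call:
{"name": "servo_tool", "arguments": {"rows": [[[0,0,0,-0.001,0,0,-0.05],[0,0,0,-0.001,0,0,-0.05],[0,0,0,0,0,0,-0.05]]]}}

```text
t: 7.8
tcp_pos: [0.5094, 0.2684, 0.0342]
tool_rot: [0.047, 0.999, 0.0, 0.001]
force: [-0.8, -0.9, -0.7]
finger_gap: 0.472
gripper_force: 1.0
```

Call:
{"name": "servo_tool", "arguments": {"rows": [[[0,0,0,-0.001,0,0,-0.05],[0,0,0,-0.001,0,0,-0.05],[0,0,0,0,0,0,-0.05]]]}}

```text
t: 8.05
tcp_pos: [0.5114, 0.2682, 0.0343]
tool_rot: [0.047, 0.999, 0.0, 0.0]
force: [-0.9, 0.2, -1.2]
finger_gap: 0.475
gripper_force: 0.8
```

Call:
{"name": "servo_tool", "arguments": {"rows": [[[0,0,0,-0.001,0,0,-0.05],[0,0,0,-0.001,0,0,-0.05],[0,0,0,0,0,0,-0.05]]]}}

```text
t: 8.3
tcp_pos: [0.5132, 0.268, 0.0343]
tool_rot: [0.047, 0.999, 0.0, 0.0]
force: [-1.5, -0.6, -0.6]
finger_gap: 0.475
gripper_force: 0.7
```

Run:
```python
from h import *
plan(-84,57,.03,Y)
a=manip.snapshot('top')[220:340,200:370];b=manip.snapshot('side')[140:280,190:370]
f=lambda i:cv2.resize(i,(400,int(400*i.shape[0]/i.shape[1])),interpolation=cv2.INTER_CUBIC)
cv2.imwrite('pics/c4.png',np.vstack([f(a),f(b)])[:600])
```

```text
t 8.3 tcp [0.5132 0.268  0.0343] loc [-79.6  58.4] gap 0.47 F [-1.5 -0.6 -0.6]
shift tool [ 0.0044 -0.0014  0.0043] wz -0.05 tilt [ 0.001  0.    -1.   ]
```

View pics/c4.png

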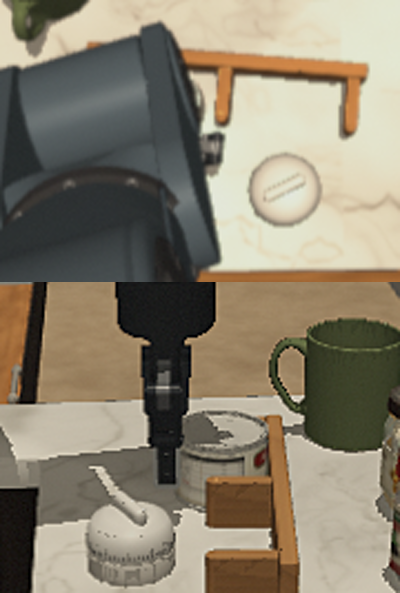

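The side crop shows the tin upright at about (225,455), nearly at the rail. I continue in small steps until the force rises.

Call:
{"name": "servo_tool", "arguments": {"rows": [[[0,0,0,-0.001,0,0,-0.05],[0,0,0,-0.001,0,0,-0.05],[0,0,0,0,0,0,-0.05]]]}}

```text
t: 8.65
tcp_pos: [0.5134, 0.2678, 0.0343]
tool_rot: [0.047, 0.999, -0.0, -0.001]
force: [-4.5, 0.8, 1.5]
finger_gap: 0.471
gripper_force: 2.3
```

Call:
{"name": "servo_tool", "arguments": {"rows": [[[0,0,0,-0.001,0,0,-0.05],[0,0,0,-0.001,0,0,-0.05],[0,0,0,0,0,0,-0.05]]]}}

```text
t: 8.9
tcp_pos: [0.5135, 0.2678, 0.0342]
tool_rot: [0.047, 0.999, -0.0, -0.003]
force: [-8.1, 2.7, 4.3]
finger_gap: 0.474
gripper_force: 4.1
```

The force rose to 8 N and the tool stopped, so the tin is against the rail. I back off and go behind the timer.

Call:
{"name": "servo_tool", "arguments": {"rows": [[[0,0,0,0.006,0,0,-0.05],[0,0,0,0.01,0,0,-0.05],[0,0,0,0.016,0,0,-0.05],[0,0,0,0.02,0,0,-0.05],[0,0,0,0.02,0,0,-0.05],[0,0,0,0.02,0,0,-0.05],[0,0,0,0.008,0,0,-0.05],[0,0,0,0,0,0,-0.05]]]}}

```text
t: 9.57
tcp_pos: [0.4152, 0.2768, 0.0344]
tool_rot: [0.046, 0.999, -0.0, -0.001]
force: [0.5, -0.5, -0.0]
finger_gap: 0.475
gripper_force: 0.0
```

Call:
{"name": "servo_tool", "arguments": {"rows": [[[0,0,0,0,-0.02,0,-0.05],[0,0,0,0,-0.02,0,-0.05],[0,0,0,0,-0.02,0,-0.05],[0,0,0,0,-0.02,0,-0.05],[0,0,0,0,-0.02,0,-0.05],[0,0,0,0,-0.019,0,-0.05],[0,0,0,0,0,0,-0.05],[0,0,0,0,0,0,-0.05]]]}}

```text
t: 10.23
tcp_pos: [0.4083, 0.1577, 0.0343]
tool_rot: [0.048, 0.999, 0.0, 0.001]
force: [0.5, 0.0, -0.3]
finger_gap: 0.474
gripper_force: 0.0
```

Run:
```python
from h import *
plan(-67,-60,.028,Y)
cv2.imwrite('pics/w5.png',manip.snapshot('wrist'))
```

```text
t 10.23 tcp [0.4083 0.1577 0.0343] loc [-174.   -61.1] gap 0.47 F [ 0.5  0.  -0.3]
shift tool [-0.1069  0.0015  0.0067] wz -0.2 tilt [ 0.003  0.    -1.   ]
```

View pics/w5.png

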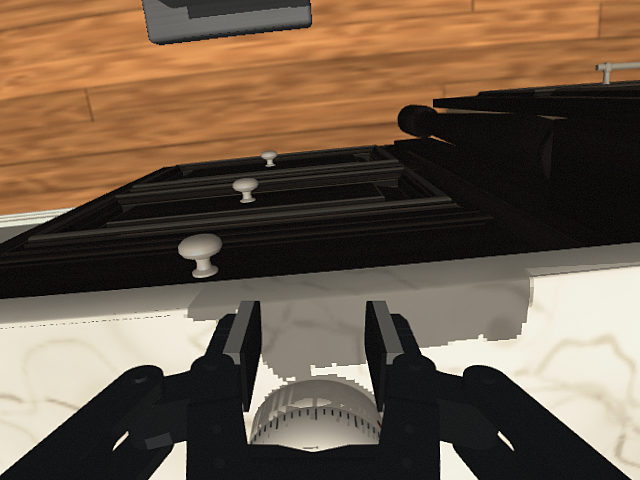

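The wrist view shows the timer centred between the fingers at about (315,410). I lower a little and push straight in.

Call:
{"name": "servo_tool", "arguments": {"rows": [[[0,0,0,0,0.001,0.006,-0.05],[0,0,0,-0.01,0,0,-0.05],[0,0,0,-0.01,0,0,-0.05],[0,0,0,-0.008,0,0,-0.05],[0,0,0,-0.007,0,0,-0.05],[0,0,0,-0.007,0,0,-0.05],[0,0,0,-0.007,0,0,-0.05],[0,0,0,-0.007,0,0,-0.05]]]}}

```text
t: 10.95
tcp_pos: [0.4621, 0.1541, 0.0283]
tool_rot: [0.047, 0.999, -0.0, -0.001]
force: [-1.5, 0.7, -0.3]
finger_gap: 0.477
gripper_force: 0.5
```

Call:
{"name": "servo_tool", "arguments": {"rows": [[[0,0,0,-0.007,0,0,-0.05],[0,0,0,-0.007,0,0,-0.05],[0,0,0,-0.007,0,0,-0.05],[0,0,0,-0.006,0,0,-0.05],[0,0,0,-0.004,0,0,-0.05],[0,0,0,-0.003,0,0,-0.05],[0,0,0,-0.002,0,0,-0.05],[0,0,0,0,0,0,-0.05]]]}}

```text
t: 11.62
tcp_pos: [0.4982, 0.1508, 0.0283]
tool_rot: [0.047, 0.999, 0.0, 0.0]
force: [-0.4, 0.4, 0.7]
finger_gap: 0.474
gripper_force: 0.1
```

Run:
```python
from h import *
plan(-67,-60,.028,Y)
a=manip.snapshot('top')[220:340,200:370];b=manip.snapshot('side')[160:300,190:370]
f=lambda i:cv2.resize(i,(400,int(400*i.shape[0]/i.shape[1])),interpolation=cv2.INTER_CUBIC)
cv2.imwrite('pics/c6.png',np.vstack([f(a),f(b)])[:600])
```

```text
t 11.62 tcp [0.4982 0.1508 0.0283] loc [-83.7 -59.6] gap 0.47 F [-0.4  0.4  0.7]
shift tool [-0.0167 -0.0003  0.0003] wz -0.05 tilt [ 0.  0. -1.]
```

View pics/c6.png

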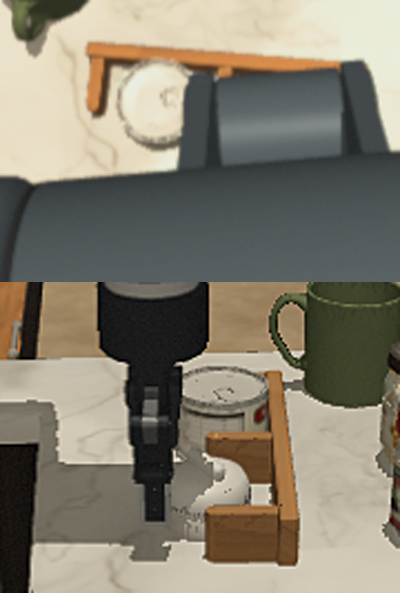

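The tin stands against the rail at crop (158,103). The timer is upright and entering the bay at (215,500), with about 17 mm to go.

Call:
{"name": "servo_tool", "arguments": {"rows": [[[0,0,0,-0.004,0,0,-0.05],[0,0,0,-0.004,0,0,-0.05],[0,0,0,-0.003,0,0,-0.05],[0,0,0,-0.001,0,0,-0.05],[0,0,0,0,0,0,-0.05]]]}}

```text
t: 12.13
tcp_pos: [0.5107, 0.1497, 0.0283]
tool_rot: [0.047, 0.999, 0.0, 0.001]
force: [-0.2, 0.1, 0.2]
finger_gap: 0.474
gripper_force: 0.0
```

Call:
{"name": "servo_tool", "arguments": {"rows": [[[0,0,0,-0.001,0,0,-0.05],[0,0,0,-0.001,0,0,-0.05],[0,0,0,-0.001,0,0,-0.05],[0,0,0,0,0,0,-0.05]]]}}

```text
t: 12.47
tcp_pos: [0.5127, 0.1495, 0.0283]
tool_rot: [0.047, 0.999, -0.0, -0.0]
force: [-0.4, 0.6, 0.3]
finger_gap: 0.473
gripper_force: 0.4
```

Call:
{"name": "servo_tool", "arguments": {"rows": [[[0,0,0,-0.001,0,0,-0.05],[0,0,0,-0.001,0,0,-0.05],[0,0,0,0,0,0,-0.05]]]}}

```text
t: 12.72
tcp_pos: [0.5151, 0.1493, 0.0283]
tool_rot: [0.047, 0.999, 0.0, 0.0]
force: [-0.4, -0.6, -0.3]
finger_gap: 0.475
gripper_force: 0.3
```

Call:
{"name": "servo_tool", "arguments": {"rows": [[[0,0,0,-0.001,0,0,-0.05],[0,0,0,-0.001,0,0,-0.05],[0,0,0,0,0,0,-0.05]]]}}

```text
t: 12.97
tcp_pos: [0.5158, 0.1491, 0.0282]
tool_rot: [0.047, 0.999, -0.0, -0.001]
force: [-3.1, -0.0, 0.9]
finger_gap: 0.479
gripper_force: 1.2
```

Call:
{"name": "servo_tool", "arguments": {"rows": [[[0,0,0,-0.001,0,0,-0.05],[0,0,0,-0.001,0,0,-0.05],[0,0,0,0,0,0,-0.05]]]}}

```text
t: 13.22
tcp_pos: [0.5161, 0.149, 0.028]
tool_rot: [0.047, 0.999, -0.0, -0.003]
force: [-5.5, 1.6, 3.7]
finger_gap: 0.473
gripper_force: 2.7
```

Call:
{"name": "servo_tool", "arguments": {"rows": [[[0,0,0,0.004,0,0,-0.05],[0,0,0,0.008,0,0,-0.05],[0,0,0,0.016,0,0,-0.05],[0,0,0,0.025,0,0,-0.05],[0,0,0,0.03,0,0,-0.05],[0,0,0,0.01,0,-0.03,-0.05],[0,0,0,0,0,-0.04,-0.05],[0,0,0,0,0,-0.04,-0.05]]]}}

```text
t: 13.88
tcp_pos: [0.4247, 0.1575, 0.1386]
tool_rot: [0.046, 0.999, -0.0, -0.001]
force: [1.5, 0.4, -0.4]
finger_gap: 0.477
gripper_force: 0.0
```

Call:
{"name": "servo_tool", "arguments": {"rows": [[[0,0,0,0,0.04,-0.01,-0.05],[0,0,0,0,0.04,0,-0.05],[0,0,0,0,0.04,0,-0.05],[0,0,0,0,0.04,0,-0.05],[0,0,0,0,0.04,0,-0.05],[0,0,0,0,0.04,0,-0.05],[0,0,0,0,0.03,0,-0.05],[0,0,0,0,0,0,-0.05]]]}}

```text
t: 14.55
tcp_pos: [0.453, 0.4329, 0.1491]
tool_rot: [0.044, 0.999, 0.003, 0.003]
force: [0.0, 0.9, 0.1]
finger_gap: 0.478
gripper_force: 0.0
```

Run:
```python
from h import *
plan(-67,-60,.028,Y)
a=manip.snapshot('top')[180:340,190:400];b=manip.snapshot('side')[160:300,190:370]
f=lambda i:cv2.resize(i,(380,int(380*i.shape[0]/i.shape[1])),interpolation=cv2.INTER_CUBIC)
cv2.imwrite('pics/c7.png',np.vstack([f(a),f(b)])[:600])
```

```text
t 14.55 tcp [0.453  0.4329 0.1491] loc [-154.9  217.1] gap 0.48 F [0.  0.9 0.1]
shift tool [-0.0861 -0.2783  0.1197] wz 0.21 tilt [ 0.007  0.006 -1.   ]
```

View pics/c7.png

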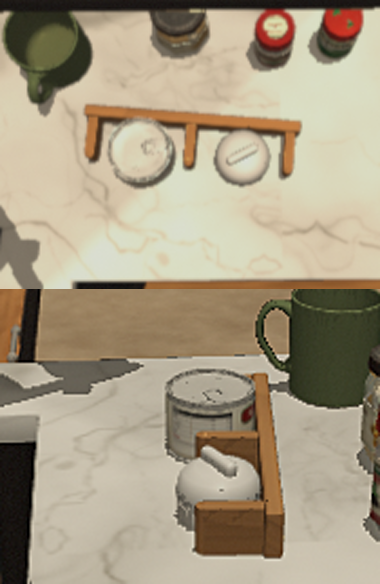

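The final crops show both upright in their bays against the rail: the tin at (140,152) and the timer at (242,157). The bystanders in view haven't moved, and the arm is clear.

```bash
python3 -c "
from station import manip
print(manip.sign_off())"
```

```text
the job is handed in; nothing more can be done
None
```

I pushed the tin into the left bay and the timer into the right bay. Both stand upright against the back rail, and I handed the job in at about 14.6 s with the arm clear.

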